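# Rock a stuck board carrier out of its cradle and register it on the test bed

## Robot

A 7-joint arm with a two-finger parallel gripper is mounted at the origin on a cart in front of the work surface, level with it; the furniture and walls round the work are solid. World frame = base frame: x ahead of the robot, y to its left, z up, the work surface at z = 0. Lengths are in mm, angles in rad, forces in N, time in s.
With the tool pointing down it reaches from about 400 to 900 mm from the base axis. Payload 5.6 kg.
Tool frame: the origin (TCP) lies midway between the tips of the shut fingers; the grasp point (between the pads) lies 19 mm behind it; z points along the fingers, y is the line along which they close (so a half turn about z gives the same grasp; the last joint's range is limited). The gripper opens to 92 mm and grips with 3 to 60 N. Pads are 20 mm wide; open, the fingers measure 128 mm over their backs; the gripper's body (75 mm by 189 mm) begins 69 mm behind the grasp point.
Start: joints at [1.244, 0.468, -0.012, 1.603, 0.006, 1.071, -0.056], TCP at [181.962, -624.018, 214.592] pointing down, gripper open.
Joint ranges: [-2.53, 2.53], [-0.31, 2.02], [-1.57, 1.55], [0.28, 2.44], [-1.29, 4.43], [0.15, 1.84], [-2.92, 2.92]. Speed limits (rad/s): [2.57, 2.57, 3.14, 3.14, 3.14, 3.14, 3.14].

## Interface

Orientations are given as a rotation vector (axis times angle).
In Python, from cell import robot, grip, kin, viewer gives the robot as it stands. Calls block until the motion is done:
- robot.movep(position, orientation): joint-space move of the TCP to a pose.
- robot.servo_line(position, feed=150, rotation=None): straight line of the TCP; rotation=None keeps the orientation; feed is the mean speed in mm/s.
- robot.goto_joints(angles): joint-space move.
- grip(opening, newtons=None): opening from 0.0 (shut) to 1.0 (fully open); newtons is the grip in N (None keeps the last); returns when the fingers have stopped.
- robot.hold(seconds).
- kin.ik(position, orientation): joint angles nearest the present ones, or None.
- robot.observe(): the state.
- viewer.read_camera(name): name is "side" or "top" or "wrist"; returns the picture (480x640x3 uint8, red, green, blue); there is no depth.
- viewer.camera_info(name): a dict with "camera_matrix" (3x3 intrinsics, pixels), "R" (3x3) and "t" (3): a world point X has camera coordinates R X + t. Camera axes: x right, y down, z forward; pixel columns grow to the right and rows downward; lengths in mm; the calibration is good to about 2 mm. A picture is of the moment at which its call begins: read the wrist's pose just before it. camera_info takes no time and is no camera call; for the wrist camera it gives the pose at the moment of the call.
A pose or a line that the arm cannot do raises robot.IKError and nothing moves.
- robot.job_done(): hands the job in; it is judged then, once.
Trained networks look in the newest picture that a camera, given by its name, has taken for a name from the list of things; names that differ only in an ending like _2 or _b are one class to them, and where a whole thing is asked for, a point or a joint stands for the part that bears it (a point fixed in the world has none). Each returns a list of dicts, best first, with "confidence" (0 to 1); they miss things now and then, are a little off and sometimes report something else, mostly with a low value. They report only what shows in the picture. A call takes as long as a camera call. They do not tell look-alikes from the thing itself.
- viewer.silhouettes(name, camera): "mask" (480x640 bool, what is visible of it).
- viewer.pinpoint(name, camera): "at" ([x, y, z] in mm, in the coordinates of the camera as it stood for that picture, good to about 4 mm: a listed point, or the origin of a listed thing).
The state is a dict: "t": time; "joints": joint angles; "joint_velocities": joint speeds; "joint_torque": joint torques, N m; "tcp_pos": TCP position; "tcp_rot": TCP orientation; "contact_force": force on the tool from outside, world axes, zero at the start; "wrist_torque": the same for the moment, N m; "grip_width": opening from 0.0 (shut) to 1.0 (fully open); "grip_force": force on a finger pad.
Only numpy, scipy, OpenCV 4.12 (cv2) and the standard library are available. Lean on these libraries where they do the work, as an engineer would, in place of code of your own. Each camera call takes 0.05 s, during which the arm holds its last target. There are 200 camera calls.

## Task

The board carrier is stuck fast in its black cradle, held down by a sprung ball plunger at each end. Do not pull it straight out: rock it by its tall handle, first to one side and then to the other, so that one end pops up while the other is still down and then the second end pops up too, and let go so that it stands up free on the cradle's lifters. Then lift it out by the handle and set it down level on the test bed, both dowels through its two holes and fully down; the brush left on the test bed has to be put aside on the desk first, and nothing else may be disturbed.

Things in the scene. Friction and masses are not known exactly. Their poses are not given: they have to be found in the camera images.
- carrier: loose board carrier, 0.35 to 0.5 kg: aluminium plate 84 mm along its x, 150 along y, 5 thick, with board, heatsink and can capacitor (up to 62 mm high) and an upright bridge handle. Origin: centre of the plate's underside, z up. Dowel holes on x = 0: round 12 mm at y +62, slot 12 (x) by 13 (y) mm at y -62 mm. Lift it by the middle of the handle bar, fingers closing along x
- carrier_grip (a point): middle of the handle bar, 112 mm above the underside, axes as the carrier's. The black bar is 94 mm along y, 16 along x, 12 high (top at 118 mm); polished, slippery steel posts, 16 mm wide along x, rise at both its ends to 119 mm, their outer faces at y = +53 and -53 mm
- carrier_end_left (a point): on the carrier's underside 70 mm to +y of the middle. Rocking: push the outer face of the +y post near its top towards -y (some 12 to 28 N, 10 to 25 mm of travel); the carrier tips about its -y end and this end pops up past its plunger and stays up by itself, about 20 mm higher
- carrier_end_right (a point): on the carrier's underside 70 mm to -y of the middle; it pops up when the -y post is pushed towards +y, in the same way. Once one end is up the handle leans about 8 degrees to the far side: push it back and about 15 mm past upright to pop up the second end as well
- cradle: black cradle fixed to the desk, 116 mm along x, 224 along y; the stuck carrier lies on its top, 22 mm above the desk, with the same axes; origin centre of its underside, z up. 10 mm dowels with tapered tips at y +62 and -62 mm stand 24 mm above the top. At each end an aluminium block (y 88 to 106 mm, 44 mm high) holds a 12 mm sprung steel ball (11 N along y) that overlaps the plate's end
- cradle_top (a point): centre of the cradle's top, 22 mm above the desk. Four spring lifters in the top push the plate up with about 14 N in all: with both ends popped up the carrier stands level by itself, its underside about 16 mm above this point, still round the dowels
- test_bed: test bed fixed to the desk, grey sides, white top with brass pins, 120 mm along x, 200 along y; top 30 mm above the desk, four black rest pads to 33 mm; origin centre of its underside, z up. 10 mm dowels at y +62 and -62 mm reach 57 mm above the desk, their upper 10 mm tapering to a rounded tip. The carrier sits on the pads with its y along the bed's y, either way round
- bed_seat (a point): point midway between the test bed's dowels at the height of its rest pads, 33 mm above the desk: where the carrier's origin comes to lie; axes as the bed's
- brush: green cleaning brush, loose, bristles down on the test bed between the dowels: 30 mm along its x, 85 along y, 22 high; origin centre of its underside; pick it up across its 30 mm width. The desk (height 0) is free of furniture from x 0.35 to 0.70 m, y -0.30 to 0.35 m
- yellow_cup_b: upturned yellow plastic pot, 66 mm across, 87 mm high; origin centre of its underside. Loose bystander: leave it alone
- motor_capacitor: black motor capacitor standing upright, 55 mm across, 102 mm high; origin centre of its underside. Loose bystander: leave it alone
- cleaner_bottle: white screw-cap bottle, 46 mm across, 84 mm high; origin centre of its underside. Loose bystander: leave it alone
- solder_spool: spool of solder with blue flanges, 56 mm across, 42 mm high; origin centre of its underside. Loose bystander: leave it alone
- multimeter: red hand meter on its back, 187 mm along its x, 84 mm along its y, 51 mm high; origin centre of its underside. Loose bystander: leave it alone
- side_cutters: red-handled side cutters lying flat, 145 mm along its x, 55 mm wide, 12 mm high; origin centre of its underside. Loose bystander: leave it alone
Not all that is in view belongs to the job. Several things have the shape of the brush; the one meant has the colours described above.

How it is judged (in metres and radians):
On the way, in this order (a step that is already met when the one before it is completed fails the run):
1. one end of the carrier has popped up at least 8 mm while its other end is still down in the cradle (within 4 mm) (((z of carrier_end_left in the frame of cradle above 0.03 m and z of carrier_end_right in the frame of cradle below 0.026 m) or (z of carrier_end_right in the frame of cradle above 0.03 m and z of carrier_end_left in the frame of cradle below 0.026 m))), for 0.1 s.
2. both ends are up at least 8 mm and the carrier stands in the cradle on its lifters, the fingers off it (z of carrier_end_left in the frame of cradle between 0.03 and 0.048 m and z of carrier_end_right in the frame of cradle between 0.03 and 0.048 m and horizontal distance between carrier and cradle below 0.012 m and contact force between the fingers and carrier below 0.3 N), for 0.3 s.
At the end, for the whole second after the job is handed in: the carrier sits on the test bed over both dowels (within 4 mm of its seat, 2 mm in height, 0.04 rad in yaw, 0.03 rad from level), at rest; the brush lies at rest on the desk, off both fixtures (horizontal distance between carrier and bed_seat below 0.004 m and z of carrier in the frame of bed_seat between -0.002 and 0.002 m and angle between the y axis of carrier and the y axis of test_bed, either way round below 0.04 rad and angle between carrier's own z axis and vertical below 0.03 rad and linear speed of each of carrier, brush below 0.02 m/s and height (world z) of brush between -0.01 and 0.02 m); the robot touches nothing.
It fails at once if the carrier is tipped more than 0.4 rad (23 degrees) (angle between carrier's own z axis and vertical above 0.4 rad).
It fails at once if one of the bystanders (yellow pot, motor capacitor, bottle, spool, meter, side cutters) is shifted more than 30 mm (distance of any of yellow_cup_b, motor_capacitor, cleaner_bottle, solder_spool, multimeter, side_cutters from where it was at the start of the episode above 0.03 m).
It also fails if it takes over 70 s, if anything falls off the work surface, if the arm or the gripper's body presses on something with over 40 N, if the wrist force passes 120 N, or if a joint passes its speed limit or range.

## Working session

There is one attempt and no reset: what is moved stays moved. The work goes in short steps, each a Python script; the robot and the scene stay as the last script left them, time stands still between calls to the robot, and variables do not carry over. Pictures are saved under pics/ and viewed, at most 10 in all, crops included, and the job is handed in when it is done.

```bash
mkdir -p pics; ls; cat > h.py <<'E'
import numpy as np, cv2
from cell import robot, grip, kin, viewer
def world(cam,p,info=None):
    i=info or viewer.camera_info(cam); return np.array(i["R"]).T@(np.array(p)-np.array(i["t"]))
def snap(cam,name=None):
    i=viewer.camera_info(cam); im=viewer.read_camera(cam)
    if name: cv2.imwrite(f"pics/{name}.png",cv2.cvtColor(im,cv2.COLOR_RGB2BGR))
    return im,i
def ray(i,px,z):
    K=np.array(i["camera_matrix"]);R=np.array(i["R"]);t=np.array(i["t"])
    d=R.T@np.linalg.solve(K,[px[0],px[1],1]);c=-R.T@t
    return c+d*(z-c[2])/d[2]
def proj(i,X):
    q=np.array(i["camera_matrix"])@(np.array(i["R"])@np.array(X)+np.array(i["t"]));return q[:2]/q[2]
E
python3 - <<'E'
from h import *
for c in("top","side"):
    im,i=snap(c,c+"0"); print(c,-np.array(i["R"]).T@i["t"])
    for n in("carrier","carrier_grip","carrier_end_left","carrier_end_right","cradle_top","cradle","test_bed","bed_seat","brush","yellow_cup_b","motor_capacitor","cleaner_bottle","solder_spool","multimeter","side_cutters"):
        for r in viewer.pinpoint(n,c):
            print(n,round(r["confidence"],2),world(c,r["at"],i).round(),proj(i,world(c,r["at"],i)).round())
print(robot.observe())
E
```

```text
pics
top [ 363.66662453   -6.20438592 1269.85636576]
carrier 0.6 [515. 213.  21.] [235. 273.]
carrier_grip 0.68 [514. 212. 132.] [226. 268.]
carrier_end_left 0.98 [513. 284.  20.] [206. 275.]
carrier_end_left 0.42 [ 711. -199.   -3.] [396. 197.]
carrier_end_left 0.16 [ 456. -220.    0.] [409. 295.]
carrier_end_right 0.9 [516. 144.  21.] [262. 273.]
test_bed 0.74 [ 454. -223.    0.] [410. 296.]
bed_seat 0.62 [ 455. -218.   33.] [410. 295.]
brush 0.77 [ 313. -301.    2.] [444. 354.]
brush 0.7 [ 457. -218.   28.] [410. 294.]
yellow_cup_b 0.7 [ 453. -222.    2.] [410. 297.]
yellow_cup_b 0.57 [440.   5.   2.] [319. 303.]
motor_capacitor 0.57 [531.   9.  -1.] [317. 267.]
cleaner_bottle 0.55 [736. 213.   2.] [237. 190.]
solder_spool 0.79 [ 710. -201.   -0.] [397. 197.]
multimeter 0.67 [795.  17.   2.] [312. 167.]
side_cutters 0.7 [648.   7.  -0.] [317. 222.]
side [ 589.197534   -970.58899502  833.17624044]
carrier 0.68 [514. 215.  21.] [303. 235.]
carrier 0.17 [ 462. -222.   31.] [273. 339.]
carrier_grip 0.63 [516. 213. 133.] [303. 204.]
carrier_end_left 0.88 [517. 284.  23.] [305. 222.]
ca
[... 707 characters left out ...]
ray([ 1.24402126,  0.46750173, -0.01161088,  1.60269617,  0.0060096 ,
        1.07142946, -0.05635772]), 'joint_velocities': array([-0.00037154,  0.00150843, -0.00052103,  0.00062838, -0.00055415,
       -0.00157074,  0.00027581]), 'joint_torque': array([-1.40106881e-04, -5.20408237e+01, -1.23136523e-02, -2.44047564e+01,
       -5.67143108e-02,  1.13816536e-02, -5.44214060e-06]), 'tcp_pos': array([ 181.94945222, -624.01374713,  214.59283264]), 'tcp_rot': array([ 3.11003946e+00,  4.44078992e-01, -6.67191586e-05]), 'contact_force': array([ 0.16303397,  0.15059689, -0.1681447 ]), 'wrist_torque': array([-0.04702727,  0.00474433, -0.00583425]), 'grip_force': 0.0, 'grip_width': 0.9961569539287909}
```

```bash
python3 - <<'E'
import cv2,numpy as np
t=cv2.imread("pics/top0.png");s=cv2.imread("pics/side0.png")
a=cv2.resize(t[150:390,180:480],(800,600),interpolation=3);
cv2.imwrite("pics/top0c.png",a)
cv2.imwrite("pics/side0c.png",cv2.resize(s[170:400,180:440],(800,600),interpolation=3))
E
```

```text
(no output)
```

View pics/top0c.png

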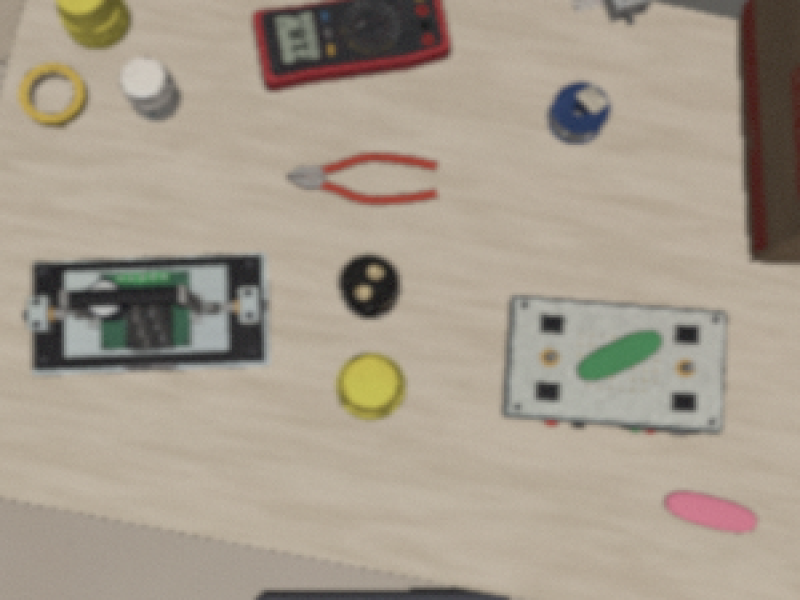

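View pics/side0c.png

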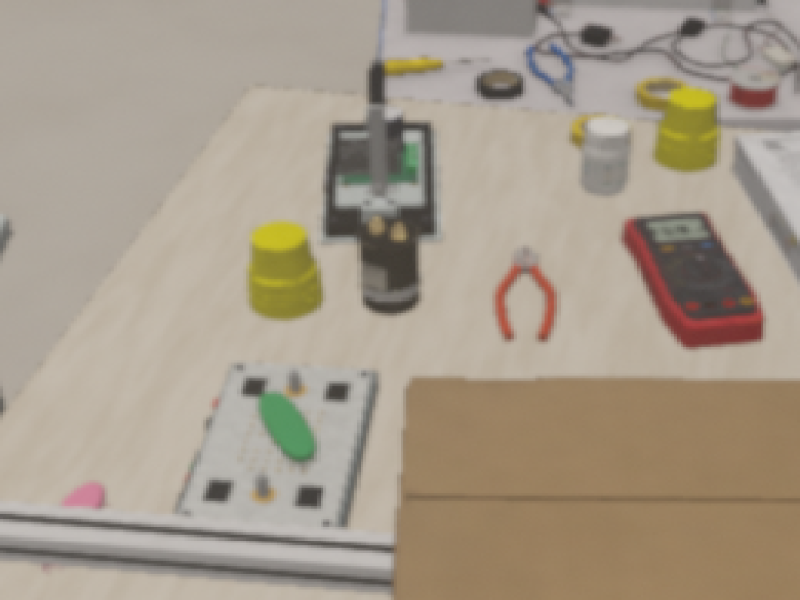

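View pics/top0.png

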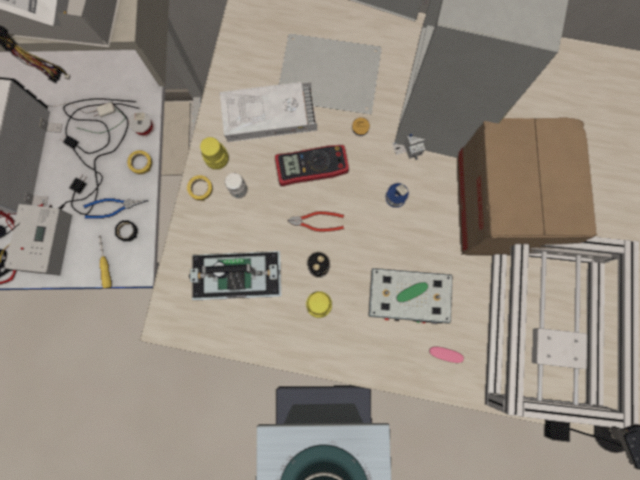

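```bash
cat >> h.py <<'E'
from scipy.spatial.transform import Rotation as Ro
def down(a):  # tool y axis along world angle a (mod pi), pick j7-friendly branch
    c=[(Ro.from_euler('z',a+k)*Ro.from_euler('x',np.pi)).as_rotvec() for k in (np.pi/2,-np.pi/2)]
    return c
def best(pos,a):
    q0=robot.observe()["joints"]; o=[]
    for r in down(a):
        q=kin.ik(pos,r)
        if q is not None:o.append((abs(np.array(q)-q0).max(),r,q))
    o.sort(key=lambda e:e[0]); return o[0]
def axis(m,i,z):
    cs,_=cv2.findContours(m.astype(np.uint8),0,2); c=max(cs,key=cv2.contourArea)[:,0].astype(float)
    P=np.array([ray(i,p,z)[:2] for p in c],np.float32); return cv2.minAreaRect(P)
E
python3 - <<'E'
from h import *
im,i=snap("top")
for r in viewer.silhouettes("brush","top"): print("brush",r["confidence"],axis(r["mask"],i,50))
for r in viewer.silhouettes("test_bed","top"): print("bed",r["confidence"],axis(r["mask"],i,30))
for r in viewer.silhouettes("cradle","top"): print("cradle",r["confidence"],axis(r["mask"],i,22))
for p in ((550,357),(685,368)): print(ray(i,(180+p[0]*.375,150+p[1]*.4),57))
for a in (0,.3,1.57): print(best([455,-220,300],a)[1:])
print(best([515,280,130],0)[1:])
E
```

```text
brush 0.74 ((460.3503112792969, -219.1032257080078), (26.500999450683594, 80.51699829101562), 25.304763793945312)
bed 0.68 ((452.1666564941406, -217.82998657226562), (203.9384765625, 125.22589111328125), 84.5834732055664)
cradle 0.62 ((510.782470703125, 213.81541442871094), (114.50092315673828, 228.12757873535156), 1.7017481327056885)
[ 458.7046609  -157.44322497   57.        ]
[ 446.46268118 -277.64674033   57.        ]
(array([2.22144147e+00, 2.22144147e+00, 1.36024059e-16]), array([ 0.83044979,  0.18123731, -0.5024489 ,  1.82206029,  0.09474114,
        1.16193458,  0.29717885]))
(array([1.86452901e+00, 2.52846514e+00, 1.54823837e-16]), array([ 0.87600223,  0.1883687 , -0.55534554,  1.81950188,  0.10772722,
        1.16362319,  0.58581914]))
(array([ 3.14159240e+00, -1.25086717e-03, -7.65935239e-20]), array([ 0.605577  ,  0.15503709, -0.24686059,  1.83531088,  0.04123807,
        1.15618677, -1.22665209]))
(array([2.22144147e+00, 2.22144147e+00, 1.36024059e-16]), array([ 0.14196004,  0.69347071, -0.97337132,  1.78822819,  0.66543923,
        1.02745723, -1.09000819]))
```

```bash
python3 - <<'E'
from h import *
o=robot.observe(); p=o["tcp_pos"]
robot.servo_line([p[0],p[1],400],feed=300)
b=best([440,-215,330],np.radians(25.3)); robot.movep([440,-215,330],b[1])
im,i=snap("wrist","w1")
for n in("brush","bed_seat","test_bed"):
    for r in viewer.pinpoint(n,"wrist"): print(n,round(r["confidence"],2),world("wrist",r["at"],i).round(1),proj(i,world("wrist",r["at"],i)).round())
for r in viewer.silhouettes("brush","wrist"): print(r["confidence"],axis(r["mask"],i,50))
for r in viewer.silhouettes("test_bed","wrist"): print(r["confidence"],axis(r["mask"],i,30))
print({k:np.array(i[k]).tolist() for k in i}); o=robot.observe();print(o["t"],o["tcp_pos"])
import pickle;pickle.dump(i,open("w1.pkl","wb"))
E
```

```text
brush 0.75 [ 312.8 -303.7    1.7] [224. 209.]
brush 0.73 [ 454.5 -217.7   33.8] [335. 201.]
bed_seat 0.68 [ 454.3 -219.8   30.9] [334. 202.]
test_bed 0.83 [ 451.6 -222.2    1.3] [331. 199.]
0.91 ((460.33184814453125, -220.34036254882812), (29.715322494506836, 83.68228912353516), 25.19277000427246)
0.72 ((316.5841064453125, -291.2701416015625), (80.0150146484375, 27.61876106262207), 68.46118927001953)
0.67 ((451.5209655761719, -221.08462524414062), (199.35816955566406, 124.54478454589844), 84.70991516113281)
{'camera_matrix': [[340.42974062690735, 0.0, 324.8658621620015], [0.0, 340.42974062690735, 238.01899296439726], [0.0, 0.0, 1.0]], 'R': [[0.9056600079228327, 0.4240040856317616, -0.000696718587599098], [0.405624295226758, -0.8659204290187146, 0.29266147975065593], [0.12348636026303592, -0.265334404055753, -0.9562158610132798]], 't': [-305.70798444064843, -433.56517614810116, 391.65424824931364]}
4.6417 [ 439.93589311 -215.42053182  329.96799322]
```

View pics/w1.png

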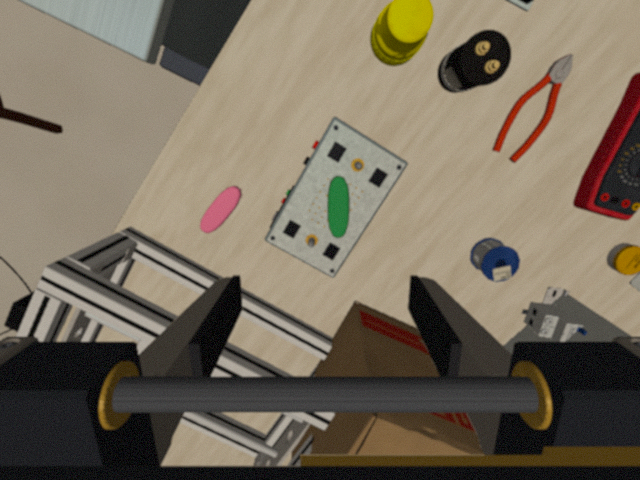

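```bash
python3 - <<'E'
from h import *
import pickle
i=pickle.load(open("w1.pkl","rb"))
# dowel tips: find in the image near predicted spots (base ring ~z30)
a=ray(i,(357,165),30);b=ray(i,(312,240),30);print("dowel base",a,b,(a+b)/2,np.degrees(np.arctan2(*(a-b)[1::-1])),np.linalg.norm(a-b))
x,y,th=459,-219.5,np.radians(25.2)
R=best([x,y,100],th)[1]
grip(0.6,20); robot.movep([x,y,110],R); robot.servo_line([x,y,36],feed=120)
grip(0.0,20); o=robot.observe(); print("grip",o["grip_width"],o["grip_force"])
robot.servo_line([x,y,110],feed=200); print(robot.observe()["grip_width"])
robot.servo_line([600,-115,110],feed=300); robot.servo_line([600,-115,8],feed=150)
print(robot.observe()["contact_force"]); grip(0.6)
robot.servo_line([600,-115,200],feed=300)
im,i=snap("top","t2")
for r in viewer.pinpoint("brush","top"): print(r["confidence"],world("top",r["at"],i))
print(robot.observe()["t"])
E
```

```text
dowel base [ 460.76416715 -160.19260881   30.        ] [ 449.5957553  -283.27196137   30.        ] [ 455.17996122 -221.73228509   30.        ] 84.81509165076228 123.58503328151298
grip 0.31169287842037807 20.000645237741992
0.3107477276486218
[-0.5831059  -0.4465655   0.41557492]
0.48 [ 599.23144095 -114.21909169    1.15223532]
11.0417
```

```bash
python3 - <<'E'
from h import *
grip(0.0)
P=[510,213,370]; b=best(P,0); robot.movep(P,b[1]); print(b[2])
im,i=snap("wrist","w3")
D={}
for n in("carrier","carrier_grip","carrier_end_left","carrier_end_right","cradle_top","cradle"):
    for r in viewer.pinpoint(n,"wrist"): print(n,round(r["confidence"],2),world("wrist",r["at"],i).round(1),proj(i,world("wrist",r["at"],i)).round())
for n,z in(("cradle",22),("carrier",27)):
  for r in viewer.silhouettes(n,"wrist"): print(n,r["confidence"],axis(r["mask"],i,z))
import pickle;pickle.dump(i,open("w3.pkl","wb")); print(robot.observe()["t"])
E
```

```text
[ 0.06194064  0.24564194 -0.62633105  1.6089532   0.14714232  1.33473116
 -0.58463681]
carrier 0.73 [510.8 213.1  20.5] [326. 189.]
carrier_grip 0.82 [512.2 208.  136.2] [327. 208.]
carrier_end_left 0.59 [511.7 283.2  19.9] [326. 141.]
carrier_end_left 0.36 [512.3 209.4 135.9] [327. 207.]
carrier_end_right 0.91 [511.5 145.9  23. ] [326. 232.]
cradle 0.95 ((510.6231994628906, 209.5274200439453), (113.06962585449219, 227.8238983154297), 1.250264286994934)
carrier 0.97 ((510.9265441894531, 204.1670379638672), (86.0018081665039, 166.01382446289062), 1.2775323390960693)
13.7917
```

View pics/w3.png

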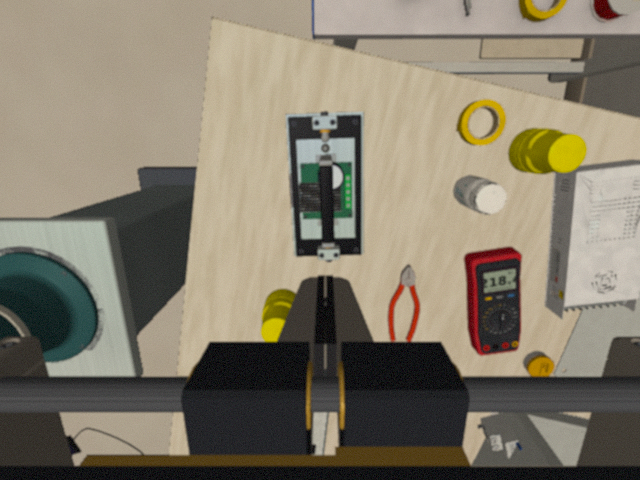

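```bash
cat >> h.py <<'E'
YAW=np.radians(91.27); U=np.array([np.cos(YAW),np.sin(YAW),0]); C=np.array([511.,212.,0])
def push(s0,s1,z,step=2,drop=None):
    """move TCP along carrier y from s0 to s1 (mm), logging force; stops on force limit"""
    f=0;pk=0;log=[]
    d=np.sign(s1-s0)
    for s in np.arange(s0,s1+d*.1,d*step):
        robot.servo_line(C+U*s+[0,0,z],feed=30)
        f=robot.observe()["contact_force"]; log.append((round(float(s)),round(float(f@U),1),round(float(f[2]),1)))
        pk=max(pk,abs(f@U))
        if abs(f@U)>40 or (drop and pk>10 and abs(f@U)<drop): break
    print(log); return s
def ends(cam="side"):
    im,i=snap(cam)
    for n in("carrier_end_left","carrier_end_right","carrier_grip"):
        r=viewer.pinpoint(n,cam)
        if r: print(n,round(r[0]["confidence"],2),world(cam,r[0]["at"],i).round(1))
E
python3 - <<'E'
from h import *
p=C+U*95
R=robot.observe()["tcp_rot"]
a=best([p[0],p[1],200],YAW-np.pi/2); 
robot.movep([p[0],p[1],200],a[1]); robot.servo_line([p[0],p[1],127],feed=150)
robot.servo_line(C+U*72+[0,0,127],feed=100)
print(robot.observe()["contact_force"])
s=push(70,46,127,drop=4)
ends(); print(robot.observe()["t"])
E
```

```text
[-0.32984217  0.29249018 -0.29316737]
[(70, 0.5, -0.4), (68, 0.3, 0.2), (66, 0.4, -0.2), (64, -0.6, -0.1), (62, 5.8, -2.5), (60, 8.7, -4.1), (58, 12.5, -5.6), (56, 15.9, -6.6), (54, 16.0, -1.1), (52, 0.2, -0.0)]
carrier_end_left 0.95 [518.3 285.9  35. ]
carrier_end_right 0.75 [513.9 145.3  26.2]
carrier_grip 0.85 [518.2 203.8 138.8]
18.3083
```

```bash
python3 - <<'E'
from h import *
for s,z,f in((64,127,100),(64,190,250),(-105,190,300),(-105,127,200),(-86,127,100)): robot.servo_line(C+U*s+[0,0,z],feed=f)
s=push(-84,-34,127,drop=4)
ends(); robot.servo_line(C+U*(s-25)+[0,0,127],feed=100); robot.hold(.2); ends(); print(robot.observe()["t"])
im,i=snap("side"); cv2.imwrite("pics/s4.png",cv2.cvtColor(cv2.resize(im[170:290,240:400],(800,600),interpolation=3),4))
E
```

```text
[(-84, -0.3, 0.4), (-82, -0.1, 0.8), (-80, -0.4, -0.5), (-78, 0.2, 0.1), (-76, -5.0, 0.6), (-74, -4.2, 2.4), (-72, -5.0, 2.3), (-70, -7.6, 2.2), (-68, -10.6, 4.6), (-66, -13.7, 6.4), (-64, -17.4, 8.1), (-62, -20.8, 11.6), (-60, -24.0, 12.5), (-58, -28.0, 15.0), (-56, -31.1, 15.8), (-54, -35.3, 17.9), (-52, -38.7, 19.3), (-50, -41.9, 22.0)]
carrier_end_left 0.62 [516.  287.1  34.3]
carrier_end_right 0.68 [516.6 150.2  25.6]
carrier_grip 0.68 [517.7 208.6 139.9]
carrier_end_left 0.78 [516.5 283.7  43.8]
carrier_end_right 0.75 [517.6 149.7  27.1]
carrier_grip 0.78 [515.8 199.1 141.7]
26.0
```

View pics/s4.png

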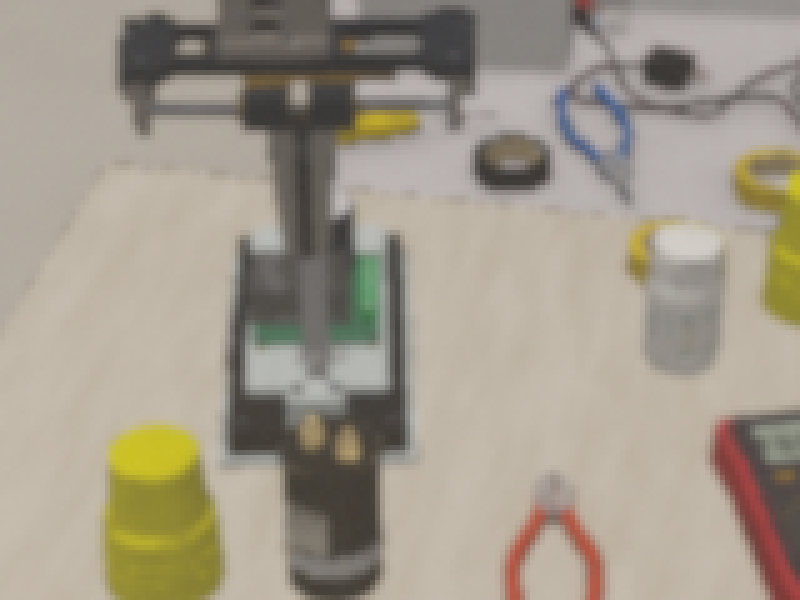

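```bash
python3 - <<'E'
from h import *
robot.servo_line(C+U*-79+[0,0,121],feed=150)
log=[];pk=0
for s in np.arange(-76,-37,2.):
    z=121+0.5*(s+79)
    robot.servo_line(C+U*s+[0,0,z],feed=40)
    f=robot.observe()["contact_force"];a=-f@U;log.append((s,round(a,1),round(f[2],1)));pk=max(pk,a)
    if a>38 or(pk>12 and a<4):break
print(log); ends()
print(robot.observe()["t"])
E
```

```text
[(np.float64(-76.0), np.float64(1.3), np.float64(-0.4)), (np.float64(-74.0), np.float64(4.4), np.float64(-0.7)), (np.float64(-72.0), np.float64(4.0), np.float64(-1.4)), (np.float64(-70.0), np.float64(5.4), np.float64(-1.9)), (np.float64(-68.0), np.float64(7.7), np.float64(-1.8)), (np.float64(-66.0), np.float64(3.4), np.float64(2.4)), (np.float64(-64.0), np.float64(0.6), np.float64(1.1)), (np.float64(-62.0), np.float64(-0.7), np.float64(0.2)), (np.float64(-60.0), np.float64(0.6), np.float64(-0.4)), (np.float64(-58.0), np.float64(2.9), np.float64(1.3)), (np.float64(-56.0), np.float64(5.7), np.float64(1.6)), (np.float64(-54.0), np.float64(6.1), np.float64(3.2)), (np.float64(-52.0), np.float64(7.6), np.float64(4.3)), (np.float64(-50.0), np.float64(8.8), np.float64(3.6)), (np.float64(-48.0), np.float64(9.6), np.float64(5.9)), (np.float64(-46.0), np.float64(9.4), np.float64(6.1)), (np.float64(-44.0), np.float64(11.9), np.float64(7.8)), (np.float64(-42.0), np.float64(10.8), np.float64(7.7)), (np.float64(-40.0), np.float64(12.4), np.float64(9.1)), (np.float64(-38.0), np.float64(11.7), np.float64(8.0))]
carrier_end_left 0.55 [517.3 288.1  41. ]
carrier_end_right 0.88 [515.4 153.   68.8]
carrier_grip 0.94 [516.6 235.5 158.8]
31.5
```

```bash
python3 - <<'E'
from h import *
robot.servo_line(C+U*-66+[0,0,127],feed=40)
robot.servo_line(C+U*-90+[0,0,127],feed=150); robot.hold(.3); ends()
robot.servo_line(C+U*-90+[0,0,200],feed=250)
ends("top")
im,i=snap("side"); cv2.imwrite("pics/s5.png",cv2.cvtColor(cv2.resize(im[170:290,240:400],(800,600),interpolation=3),4))
print(robot.observe()["t"])
E
```

```text
carrier_end_left 0.79 [516.5 287.6  39.1]
carrier_end_right 0.95 [513.9 149.6  42.6]
carrier_grip 0.95 [514.7 213.9 149.5]
carrier_end_left 0.94 [515.  282.   35.5]
carrier_grip 0.96 [511.4 210.5 151.1]
33.9417
```

View pics/s5.png

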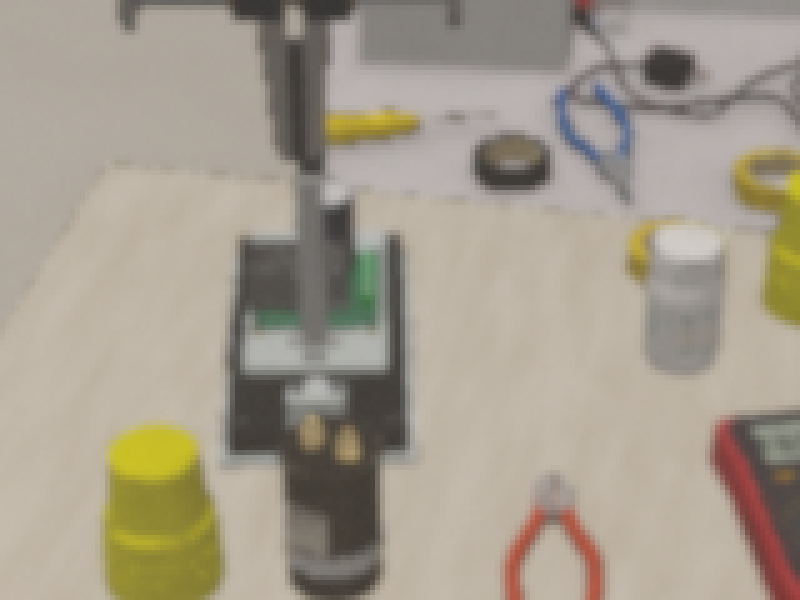

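```bash
python3 - <<'E'
from h import *
import pickle
th=np.radians(84.8); ims=[];inf=[]
P=[455,-221,175]
robot.movep([500,0,300],robot.observe()["tcp_rot"])
rs=[r for r in down(th)]; print([kin.ik(P,r) is not None for r in rs])
q0=robot.observe()["joints"]; rs.sort(key=lambda r:abs(np.array(kin.ik(P,r) if kin.ik(P,r) is not None else q0+9)-q0).max())
for k,r in enumerate(rs):
    if kin.ik(P,r) is None: continue
    robot.movep(P,r); robot.hold(.1); im,i=snap("wrist",f"bed{k}"); ims.append(im);inf.append(i)
    a=proj(i,[460.8,-160,57]);b=proj(i,[449.6,-283,57]);print(a,b)
    for r in viewer.pinpoint("bed_seat","wrist"): print(r["confidence"],world("wrist",r["at"],i))
pickle.dump(inf,open("bed.pkl","wb")); print(robot.observe()["t"])
out=[]
for im,i in zip(ims,inf):
    row=[]
    for X in ([460.8,-160,45],[449.6,-283,45]):
        u,v=proj(i,X).astype(int);c=np.zeros((80,80,3),np.uint8);s=im[max(v-40,0):v+40,max(u-40,0):u+40];c[:s.shape[0],:s.shape[1]]=s
        print("origin",u-40,v-40); row.append(cv2.resize(c,(300,300),interpolation=2))
    out.append(np.hstack(row))
cv2.imwrite("pics/bedc.png",cv2.cvtColor(np.vstack(out),4))
E
```

```text
[True, True]
[256.54630948 232.35029584] [396.12028852 232.70568405]
0.87 [ 457.80303805 -220.21471866   30.77250254]
[254.63727038 231.69926003] [394.39049293 231.54756085]
0.57 [ 455.22349641 -219.51293525   33.78688539]
36.3833
origin 219 188
origin 353 189
origin 217 188
origin 351 187
```

View pics/bedc.png

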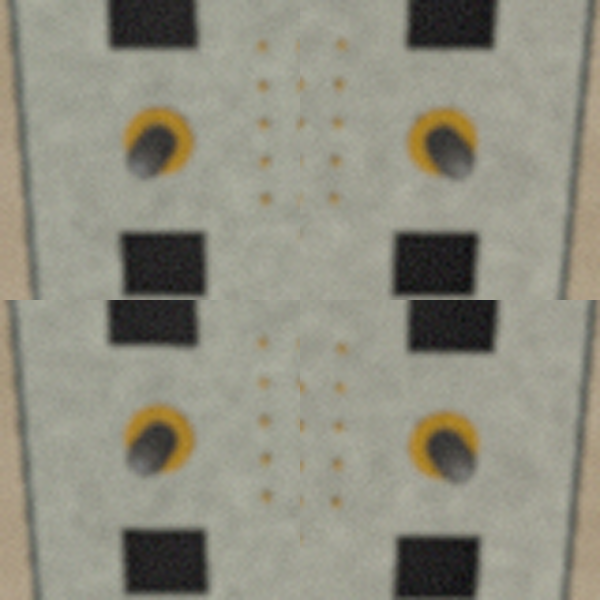

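```bash
python3 - <<'E'
from h import *
import pickle
print(robot.observe()["tcp_rot"],robot.observe()["tcp_pos"],down(np.radians(84.8)))
inf=pickle.load(open("bed.pkl","rb"))
O=[[(219,188),(353,189)],[(217,188),(351,187)]]
for k in range(2):
    i=inf[k];im=cv2.imread(f"pics/bed{k}.png");h=cv2.cvtColor(im,cv2.COLOR_BGR2HSV);pts=[]
    for u,v in O[k]:
        s=h[v+25:v+52,u+20:u+60].astype(int);m=((s[...,1]>110)&(s[...,2]>60)&(abs(s[...,0]-20)<12)).astype(np.uint8)
        c=max(cv2.findContours(m,0,1)[0],key=cv2.contourArea); hull=cv2.convexHull(c)
        (cx,cy),r=cv2.minEnclosingCircle(hull); p=np.array([cx+u+20,cy+v+25]); pts.append(ray(i,p,30)); print(p,r)
    a,b=pts;print((a+b)/2,np.degrees(np.arctan2(*(a-b)[1::-1])),np.linalg.norm(a-b), "cam",(-np.array(i["R"]).T@i["t"]).round())
i=inf[0]
for p in ((219+141/3.75,188+166/3.75),(353+160/3.75,189+166/3.75)): print("tip",ray(i,p,56))
E
```

```text
[ 3.13832294e+00 -1.42701148e-01  3.45645628e-05] [ 454.9645292  -221.06294806  175.01609436] [array([1.42512030e-01, 3.13835860e+00, 1.92169041e-16]), array([ 3.13835860e+00, -1.42512030e-01, -8.72634508e-18])]
[260.62871361 225.23267365] 8.912985801696777
[390.58256912 226.23394489] 9.0173921585083
[ 454.27010672 -220.84396574   30.        ] 84.49228324465368 124.96601266962976 cam [ 538. -228.  346.]
[259.  224.5] 9.12424373626709
[388.97368431 225.34210491] 9.125648498535156
[ 454.2235352  -220.91248655   30.        ] 84.3492409966029 124.83905003698965 cam [ 538. -229.  346.]
tip [ 460.60417613 -159.82538125   56.        ]
tip [ 448.80909402 -282.77592103   56.        ]
```

```bash
python3 - <<'E'
from h import *
import pickle
grip(0.55,45)
robot.servo_line([455,-221,260],feed=400)
P=[511,165,245]; b=best(P,YAW-np.pi/2); robot.movep([505,0,290],b[1]); robot.movep(P,b[1]); robot.hold(.1)
im,i=snap("wrist","g0"); pickle.dump(i,open("g0.pkl","wb"))
for n in("carrier_grip","carrier"):
    for r in viewer.pinpoint(n,"wrist"): print(n,r["confidence"],world("wrist",r["at"],i))
for s in(-53,0,53): print(proj(i,C+U*s+[0,0,157]))
print(-np.array(i["R"]).T@i["t"],robot.observe()["t"])
c=im[60:280,235:425];cv2.imwrite("pics/g0c.png",cv2.cvtColor(cv2.resize(c,None,fx=2.7,fy=2.7,interpolation=2),4))
E
```

```text
carrier_grip 0.72 [512.02824187 208.81008658 152.42044806]
carrier 0.89 [513.34631918 213.54968657  41.21968878]
carrier 0.37 [513.27637201 146.08302944  41.98472705]
[325.50446277 245.17326649]
[325.1636393  178.62936679]
[324.77890991 103.51308036]
[510.23239985 244.75390468 416.30742556] 39.65
```

View pics/g0c.png

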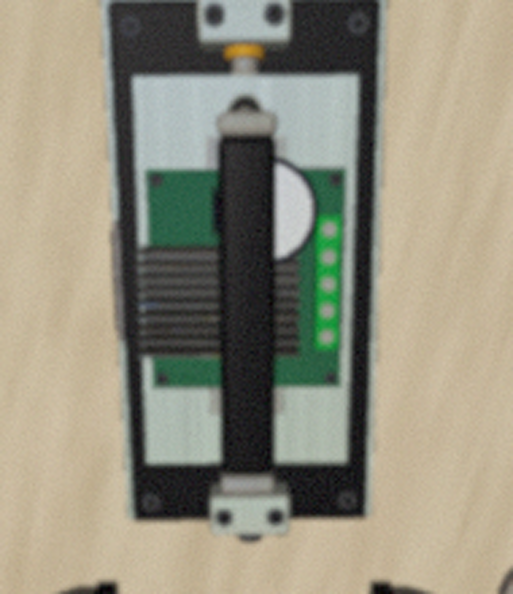

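```bash
python3 - <<'E'
from h import *
import pickle
i=pickle.load(open("g0.pkl","rb"));im=cv2.imread("pics/g0.png",0)
col=cv2.GaussianBlur(im[:,318:334].mean(1),(1,3),0).ravel()
print(col[95:118].round().astype(int),col[228:248].round().astype(int))
for v in (60+110/2.7,60+137/2.7,60+474/2.7,60+491/2.7):
    X=ray(i,(235+246/2.7,v),156.5); print(v,X.round(1),((X-C)@U).round(1))
row=im[150:200].mean(0); print(row[308:345].round().astype(int))
E
```

```text
[162 141 120 106 102 107 119 134 146 151 152 149 140 125  99  66  39  31
  36  40  42  43  42] [ 26  27  27  26  25  26  37  65 100 127 144 149 147 137 128 133 152 170
 179 178]
100.74074074074073 [510.7 266.9 156.5] 54.9
110.74074074074073 [510.9 260.2 156.5] 48.2
235.55555555555554 [512.5 166.9 156.5] -45.1
241.85185185185185 [512.6 161.7 156.5] -50.4
[65 65 65 66 65 66 64 56 39 25 26 35 39 40 37 37 34 34 32 31 30 30 28 30
 28 26 23 21 39 62 74 77 76 73 71 69 70]
```

```bash
python3 - <<'E'
from h import *
P=np.array([511.7,213.6,131.]); b=best(P,np.radians(91.1-90)); 
robot.servo_line([P[0],P[1],200],feed=200,rotation=b[1]); robot.servo_line(P,feed=120)
grip(0.0,45); o=robot.observe(); print(o["grip_width"],o["grip_force"],o["contact_force"])
robot.servo_line(P+[0,0,40],feed=60); print(robot.observe()["contact_force"],robot.observe()["wrist_torque"])
robot.servo_line(P+[0,0,115],feed=200); ends(); o=robot.observe(); print(o["t"],o["grip_width"],o["contact_force"])
E
```

```text
0.17077543678148344 45.000627636909485 [1.28798133 0.08400104 0.67908715]
[ 0.10595118  0.8640668  -4.19328362] [-0.11054158 -0.08212257  0.01138193]
carrier_end_left 0.98 [514.8 285.6 152.9]
carrier_end_right 0.95 [513.2 149.2 155.7]
carrier_grip 0.86 [512.5 219.2 262.2]
43.0167 0.16555282340215163 [-0.20475493 -0.53036    -4.00354478]
```

```bash
python3 - <<'E'
from h import *
B=np.array([454.5,-221.1,0]); 
b=best(B+[0,0,246],np.radians(84.5-90)); robot.servo_line(B+[0,0,246],feed=220,rotation=b[1])
robot.servo_line(B+[0,0,162],feed=120); robot.hold(.2)
print("f0",f0:=robot.observe()["contact_force"])
im,i=snap("wrist","p0")
for n in ("carrier","carrier_end_left","carrier_end_right"):
    for r in viewer.pinpoint(n,"wrist")[:1]: print(n,r["confidence"],world("wrist",r["at"],i))
ends("side")
for z in (156,152,149,146,143,140,136):
    robot.servo_line(B+[0,0,z],feed=40); o=robot.observe(); f=o["contact_force"]-f0; print(z,f.round(1),o["wrist_torque"].round(2))
    if f[2]>12: break
print(o["t"])
E
```

```text
f0 [-0.47340062 -0.09145608 -4.56146308]
carrier 0.61 [ 458.57903879 -219.82521646   70.03848055]
carrier_end_left 0.85 [ 463.51634708 -152.70807852   70.09122302]
carrier_end_left 0.8 [ 467.5 -149.9   73.1]
carrier_end_right 0.87 [ 449.7 -286.    74.6]
carrier_grip 0.75 [ 460.5 -219.6  178.9]
156 [0.4 0.2 0.8] [-0.06 -0.04 -0.05]
152 [ 0.5 -0.4  0.6] [ 0.   -0.11  0.06]
149 [-0.5  0.4 -0.4] [-0.09 -0.07 -0.02]
146 [-0.  -0.6  0.1] [-0.06 -0.11 -0.05]
143 [-0.   1.2  1.2] [-0.08 -0.08  0.01]
140 [0.5 0.7 0.2] [-0.02 -0.1  -0.01]
136 [-0.1  0.4  0. ] [-0.05 -0.12 -0.01]
48.4083
```

```bash
python3 - <<'E'
from h import *
B=np.array([454.5,-221.1,0]); f0=np.array([-.47,-.09,-4.56])
for z in (133,131,129,128,127,126,125,124):
    robot.servo_line(B+[0,0,z],feed=30); o=robot.observe(); f=o["contact_force"]-f0; print(z,f.round(1))
    if f[2]>5: break
grip(0.35); robot.hold(.2); print(robot.observe()["contact_force"])
robot.servo_line(B+[0,0,230],feed=200); robot.hold(.2)
for c in("side","top"):
    im,i=snap(c)
    for n in ("carrier","carrier_end_left","carrier_end_right","carrier_grip","brush","yellow_cup_b","motor_capacitor"):
        for r in viewer.pinpoint(n,c)[:1]: print(c,n,round(r["confidence"],2),world(c,r["at"],i).round(1))
    if c=="side": cv2.imwrite("pics/end.png",cv2.cvtColor(cv2.resize(im[260:380,200:360],(800,600),interpolation=3),4))
print(robot.observe()["t"])
E
```

```text
133 [0.5 0.1 0.5]
131 [-0.   0.8  0.5]
129 [ 1.  -0.3  0.3]
128 [0.3 0.1 0.4]
127 [-0.5 -0.4  1.6]
126 [ 0.7 -0.5  1.9]
125 [-1.7 -0.1 11.3]
[-0.46373051  0.21073044 -0.17315069]
side carrier 0.87 [ 454.9 -221.6   33. ]
side carrier_end_left 0.97 [ 470.1 -149.1   32.8]
side carrier_end_right 0.73 [ 448.1 -287.1   35.9]
side carrier_grip 0.7 [ 462.2 -219.3  141.9]
side brush 0.58 [ 312.6 -303.    -3.4]
side yellow_cup_b 0.92 [438.9   7.3   2. ]
side motor_capacitor 0.58 [533.7   5.9   4. ]
top carrier 0.78 [ 455.1 -221.7   34.9]
top carrier_end_left 0.7 [ 598.  -116.2   -2.7]
top carrier_end_right 0.64 [ 448.4 -291.4   30.2]
top carrier_grip 0.91 [ 457.9 -222.6  143.7]
top brush 0.74 [ 602.6 -115.4   -3.5]
top yellow_cup_b 0.74 [4.365e+02 3.000e-01 8.000e-01]
top motor_capacitor 0.8 [526.6   3.9  -0.6]
52.475
```

View pics/end.png

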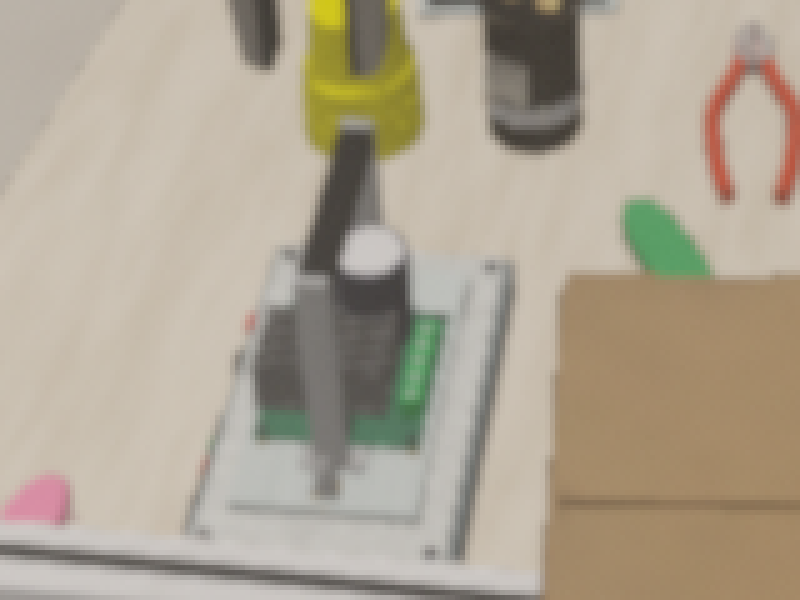

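The carrier is seated level on the bed at about (325,400) in the crop. The green brush lies on the desk at (665,240), and the arm is clear. I am handing the job in.

```bash
python3 -c "
from h import *
print(robot.job_done())"
```

```text
the job is handed in; nothing more can be done
None
```

I rocked the carrier free one end at a time, set it down level on the test bed over both dowels, put the green brush aside on the desk, and handed the job in at about 52 s; the hand-in reported no verdict.

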